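Clamp a brake pad in the thickness gauge

TASK

Take the loose brake pad and lower it level and without dropping it, as it lies (friction block down), over the two guide pins of the gauge until it sits fully home on the rest block, and let go of it. Swing the micrometer arm over the pad up to its stop, then close the spindle gently on the pad by turning only the ribbed ratchet knob at the top clockwise until the ratchet slips; stop after about a quarter turn of slipping (never more than half a turn) and leave the pad clamped. Leave everything else on the tray where it is.

Things in the scene. Friction and masses are not known exactly. Their poses are not given: they have to be found in the camera images.
- pad_center (a point): Centre (half-way up) of the loose brake pad, 0.5 kg, 16 mm thick, friction block down: dark block 54 (x) x 84 (y) x 10 mm under a steel backing plate 56 x 150 x 6 mm with two 13 mm through holes at y = -60 and +60 mm. z up, y along its length; same either way round. Grasp it across its 56 mm width. It starts lying on the tray.
- fixture: Brake-pad gauge, bolted down. Origin: on the tray surface under the middle of the rest block. Grey base plate 12 mm thick, x from -60 to +150 mm, y from -85 to +85 mm. Steel rest block 40 (x) x 60 (y) mm, its top 34 mm above the tray. Upright post at x = 110, y = 0 mm, 110 mm high, 38 mm across at its top: the axis of the swing arm.
- pin_a (a point): Tip of the guide pin at the gauge's x = 0, y = +60 mm: 10 mm diameter, the upper 8 mm tapered, tip 64 mm above the tray (18 mm wide collar at its foot, up to 18 mm).
- pin_b (a point): Tip of the other, equal guide pin, at the gauge's x = 0, y = -60 mm.
- rest_center (a point): Where the pad's centre is when the pad is home: on the gauge, over the middle of the rest block, 42 mm above the tray. Axes are the gauge's (pad length along y).
- swing_arm (a joint): Angle of the micrometer arm about the upright post, rad. 0: against its stop, along the gauge's -x axis, spindle over the middle of the rest block; grows as it swings aside, at 1.57 it points to the gauge's +y; up to 1.6. Stiff (0.5 N m), stays where left. A grey bar 24 mm wide, 88 to 106 mm above the tray, 164 mm long from the post axis; spindle, thimble and knob sit 110 mm from it.
- swing_stud (a point): Middle of the upright handle stud on the arm, 14 mm diameter, from 106 to 131 mm above the tray, 155 mm from the post axis (45 mm beyond the knob's axis). Push or pinch it to swing the arm.
- ratchet_grip (a point): On the axis of the ribbed steel ratchet knob, 155 mm above the tray; knob 28 mm diameter, 131 to 167 mm up; z up. Below it the thimble, 40 mm wide, 108 to 128 mm up. Turned clockwise from above (0.1 N m) the knob carries the thimble round and lowers the spindle 20 mm per turn. Once the spindle bears on the pad the knob slips (0.15 N m) and the thimble stands still.
- ratchet (a joint): How far the knob has slipped against the thimble, rad; about 0 at the start, grows with clockwise slipping. It does not count the turning that knob and thimble do together.
- spindle: Steel measuring spindle, 12 mm diameter, does not turn. Origin: centre of its flat lower face, which starts 55 to 63 mm above the tray (the top of the home pad is at 50 mm).
- air_filter: bystander, leave alone: conical dark-red air filter, 160 mm across at its widest, 170 mm high.
- jar: bystander, leave alone: upright grey jar, 60 mm across, 100 mm high.
- wrench: bystander, leave alone: steel wrench lying flat, 160 mm long.
- screwdriver: bystander, leave alone: black-handled screwdriver lying flat, 200 mm long.
- sleeve: bystander, leave alone: upright aluminium sleeve, 60 mm across, 70 mm high.
- bolt: bystander, leave alone: steel hex bolt lying, 80 mm long.

How it is judged:
By the outcome, as a careful person would: the job done as asked, in the order asked, and still so for the second after the job is handed in, with the robot touching nothing.
It also fails if it takes over 72 s, if anything falls off the work surface, if the arm or the gripper's body presses on something with over 40 N, if the wrist force passes 120 N, or if a joint passes its speed limit or range.

ROBOT

A 6-joint arm with a two-finger parallel gripper is mounted at the origin on the work surface. World frame = base frame: x ahead of the robot, y to its left, z up, the work surface at z = 0. Lengths are in m, angles in rad, forces in N, time in s.
With the tool pointing down it reaches from about 0.325 to 0.75 m from the base axis. Payload 7.6 kg.
Tool frame: the origin (TCP) lies at the very end of the fingers, on their centre line; the grasp point (between the pads) lies r.grip_depth behind it (r.grip_depth is the distance from the TCP to the grasp point, in m); z points along the fingers, y is the direction in which the jaws open and shut (so a half turn about z gives the same grasp; the last joint's range is limited). The gripper opens to 85 mm and grips with 20 to 120 N. Pads are 22 mm wide; open, the fingers measure 114 mm over their backs; the gripper's body (76 mm by 85 mm) begins 54 mm behind the grasp point. The pads swing forward as they close: fully open they stand 13 mm farther back than shut.
Start: joints at [1.163, 0.052, 1.401, -0, 1.689, -0.07], TCP at [0.174, 0.495, 0.231] pointing down, gripper open.
Joint ranges: [-2.9, 2.9], [-0.91, 2.17], [0.12, 2.37], [-1.06, 4.2], [0.26, 2.73], [-2.93, 2.93]. Speed limits (rad/s): [2.57, 2.57, 3.01, 3.14, 3.14, 3.14].

INTERFACE

Orientations are given as a 3x3 rotation matrix whose columns are the frame's x, y, z axes.
In Python, from station import r gives the robot as it stands. The module is installed in compiled form; this text tells all that it offers. Calls block until the motion is done:
- r.move_pose(position, orientation): joint-space move of the TCP to a pose.
- r.move_l(position, max_speed=0.15, orientation=None, guard=None): straight line of the TCP; orientation=None keeps the orientation; max_speed is the mean speed in m/s. With guard (N) it stops when the force on the tool has changed by that much, and returns True; else False.
- r.move_j(angles): joint-space move.
- r.release() and r.clamp(grasp_force=None): open the fingers fully, or close them until they stop; grasp_force is the grip in N (None keeps the last).
- r.wait(seconds).
- r.inverse_kinematics(position, orientation): joint angles nearest the present ones, or None.
- r.observe(): the state.
- r.capture(name): name is "side" or "top" or "wrist"; returns a dict with "img" (384x512x3 uint8, blue, green, red), "z_map" (384x512 float32, m along the optical axis (not along the pixel's ray), 0 where there is no reading), "camera_matrix" (3x3 intrinsics, pixels), "k1" (the pictures are not rectified: a ray, as slopes to the right and down, at radius r is drawn at 1 + k1 r^2 times it, then the intrinsics apply), "R" (3x3) and "t" (3): a world point X has camera coordinates R X + t; the wrist camera has in their place "mount" (4x4, takes a point from camera to tool coordinates, whose origin is the TCP and whose axes are the flange's). Camera axes: x right, y down, z forward; pixel columns grow to the right and rows downward; lengths in m; the calibration is good to about 2 mm. A picture is of the moment at which its call begins: read the wrist's pose just before it.
A pose or a line that the arm cannot do raises r.PlanningError and nothing moves.
- r.close_job(): hands the job in, once; it reports no verdict.
The state is a dict: "t": time; "joint_positions": joint angles; "qd": joint speeds; "effort": joint torques, N m; "tcp_pos": TCP position; "eef_rot": TCP orientation; "force": force on the tool from outside, world axes, zero at the start; "ft_torque": the same for the moment, N m; "finger_gap": finger opening in m.
Only numpy, scipy, OpenCV 4.12 (cv2) and the standard library are available. Lean on these libraries where they do the work, as an engineer would, in place of code of your own. Each camera call takes 0.05 s, during which the arm holds its last target. There are 200 camera calls.

## Working session

There is one attempt and no reset: what is moved stays moved. The work goes in short steps, each a Python script; the robot and the scene stay as the last script left them, time stands still between calls to the robot, and variables do not carry over. Pictures are saved under pics/ and viewed, about 8 in all and at most 12, crops included, and the job is handed in when it is done.

```bash
mkdir -p pics; cat > h.py <<'E'
import numpy as np, cv2
from station import r
def und(px,c):
    K=c["camera_matrix"];p=((px[0]-K[0,2])/K[0,0],(px[1]-K[1,2])/K[1,1])
    d=np.array(p);rd=np.hypot(*d);q=rd
    for _ in range(20): q=rd/(1+c["k1"]*q*q)
    return d*(q/rd if rd>0 else 1)
def pose(c,st=None):
    if "mount" in c:
        T=np.eye(4);T[:3,:3]=st["eef_rot"];T[:3,3]=st["tcp_pos"];T=T@np.array(c["mount"]);return T[:3,:3],T[:3,3]
    R=np.array(c["R"]);return R.T,-R.T@np.array(c["t"])
def ray(px,z,c,st=None):
    R,o=pose(c,st);d=R@np.append(und(px,c),1);return o+d*(z-o[2])/d[2]
def cloud(c,st=None):
    R,o=pose(c,st);K=c["camera_matrix"];h,w=c["z_map"].shape
    u,v=np.meshgrid(np.arange(w),np.arange(h));x=(u-K[0,2])/K[0,0];y=(v-K[1,2])/K[1,1]
    rd=np.hypot(x,y);q=rd.copy()
    for _ in range(20): q=rd/(1+c["k1"]*q*q)
    s=q/np.maximum(rd,1e-9);D=np.stack([x*s,y*s,np.ones_like(x)],-1)*c["z_map"][...,None]
    P=D@R.T+o;P[c["z_map"]==0]=np.nan;return P
def Rd(a): # tool down, jaw (y) axis at angle a in world
    y=np.array([np.cos(a),np.sin(a),0]);z=np.array([0,0,-1.]);return np.stack([np.cross(y,z),y,z],1)
E
python3 - <<'E'
from h import *
for n in("top","side"):
    st=r.observe();c=r.capture(n);cv2.imwrite(f"pics/{n}0.png",c["img"]);np.savez(f"{n}0.npz",**c)
    print(n,pose(c)[1],c["camera_matrix"][0,0],c["k1"])
print(st["eef_rot"],st["t"],r.grip_depth,st["finger_gap"])
E
```

```text
top [0.48210567 0.04420345 1.02919847] 353.7353051910592 -0.06392866756169716
side [ 0.33201532 -0.57002418  0.92529561] 356.50268230370466 0.0008757495083964274
[[-9.43512386e-01  3.31336707e-01 -6.03764934e-04]
 [ 3.31337245e-01  9.43511276e-01 -1.44985795e-03]
 [ 8.92678632e-05 -1.56800875e-03 -9.99998767e-01]] 0.05 0.0187 0.08505739015899116
```

View pics/top0.png

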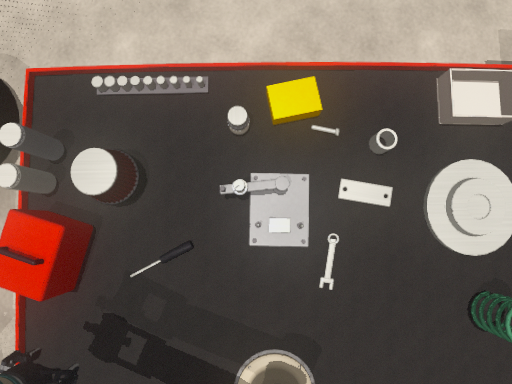

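View pics/side0.png

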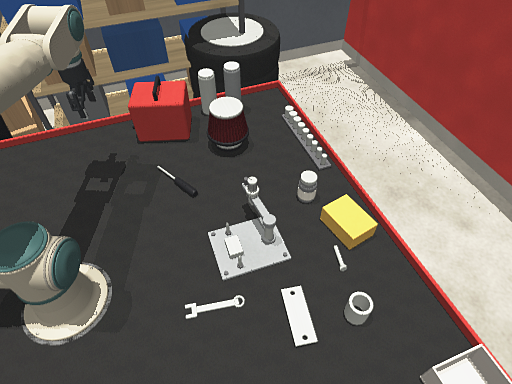

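The top view shows the pad at (365,193) with holes at (345,188) and (385,199). The gauge plate spans (249..309, 174..246), with the rest block at (279,225), pins at about (258,224) and (301,225), and the post at (282,183). The arm points left (+y), with the knob at (239,187). Both views agree on the layout.

```bash
python3 - <<'E'
from h import *
c=dict(np.load("top0.npz"));c["k1"]=float(c["k1"]);P=cloud(c)
g=c["img"].min(2)
def blob(x0,y0,x1,y1,th):
    m=np.zeros_like(g);m[y0:y1,x0:x1]=(g[y0:y1,x0:x1]>th)*255
    k=max(cv2.findContours(m,0,2)[0],key=cv2.contourArea);return cv2.minAreaRect(k),k
rc,_=blob(330,170,400,215,120);b=[ray(p,.016,c)[:2] for p in cv2.boxPoints(rc)]
print("pad",ray(rc[0],.016,c),np.round(b,3).tolist())
for q in((345,188),(385,199)):print("hole~",ray(q,.016,c))
rc,_=blob(262,212,297,238,200);print("rest",rc,ray(rc[0],.034,c))
print("padz",np.nanmedian(P[188:198,355:375,2]),"restz",np.nanmedian(P[221:229,274:284,2]))
for q in((249,174),(309,174),(309,246),(249,246)):print("corner",ray(q,.012,c))
# heights
for lo,hi,n in((.10,.116,"post/arm"),(.135,.18,"knob")):
    Q=P[165:255,210:320].reshape(-1,3);s=Q[(Q[:,2]>lo)&(Q[:,2]<hi)];print(n,len(s),s.mean(0),s.min(0),s.max(0))
print("knob px",ray((239,186),.167,c),"post",ray((282,183),.110,c))
cv2.imwrite("pics/c1.png",cv2.resize(c["img"][165:255,210:400],None,fx=4,fy=4,interpolation=2))
E
```

```text
pad [ 0.56409618 -0.26572228  0.016     ] [[0.548, -0.185], [0.606, -0.196], [0.58, -0.347], [0.522, -0.336]]
hole~ [ 0.57664119 -0.20810882  0.016     ]
hole~ [ 0.54427052 -0.32358559  0.016     ]
rest ((278.5, 225.0), (14.0, 21.0), 90.0) [ 0.47172401 -0.01440957  0.034     ]
padz 0.01737430779112481 restz 0.035419523235528105
corner [0.61916239 0.06834854 0.012     ]
corner [ 0.61823619 -0.10543072  0.012     ]
corner [ 0.41116316 -0.10235698  0.012     ]
corner [0.411983   0.06906794 0.012     ]
post/arm 521 [0.57691909 0.03406335 0.10854792] [ 0.55330193 -0.03578188  0.10166883] [0.60067823 0.14249386 0.11596086]
knob 108 [0.57089407 0.08945927 0.16648802] [0.55836988 0.07695811 0.1450632 ] [0.58595242 0.10178725 0.17218839]
knob px [0.56880306 0.08927873 0.167     ] post [ 0.58179602 -0.02007924  0.11      ]
```

View pics/c1.png

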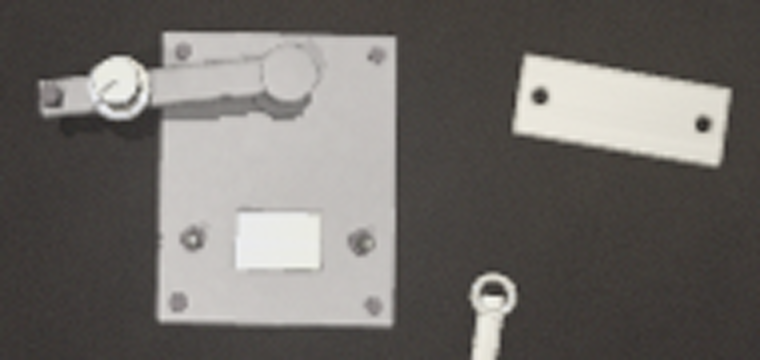

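```bash
cat >> h.py <<'E'
def look(name):
    st=r.observe();c=r.capture("wrist");cv2.imwrite(f"pics/{name}.png",c["img"]);np.savez(f"{name}.npz",tcp_pos=st["tcp_pos"],eef_rot=st["eef_rot"],**c);return st,c
def load(name):
    d=dict(np.load(f"{name}.npz"));d["k1"]=float(d["k1"]);return d,d
E
python3 - <<'E'
from h import *
a=np.deg2rad(-9.8)
r.move_pose([.565,-.266,.25],Rd(a))
st,c=look("w1");print(np.round(c["mount"],3).tolist(),st["t"],st["joint_positions"],st["force"])
r.move_pose([.47,-.016,.25],Rd(np.deg2rad(-.5)))
st,c=look("w2");print(st["t"])
cv2.imwrite("pics/w12.png",np.hstack([cv2.imread("pics/w1.png"),cv2.imread("pics/w2.png")])[:, :, :][::1])
i=cv2.imread("pics/w12.png");cv2.imwrite("pics/w12.png",cv2.resize(i,(800,300),interpolation=3))
E
```

```text
[[-0.001, -0.961, -0.278, 0.071], [1.0, -0.001, -0.0, 0.0], [0.0, -0.278, 0.961, -0.142], [0.0, 0.0, 0.0, 1.0]] 3.1 [-4.97804482e-01  3.34690592e-01  1.04352423e+00  1.50906937e-04
  1.76332596e+00 -3.28058312e-01] [-0.00624262 -0.49944981  0.2400621 ]
4.1917
```

View pics/w12.png

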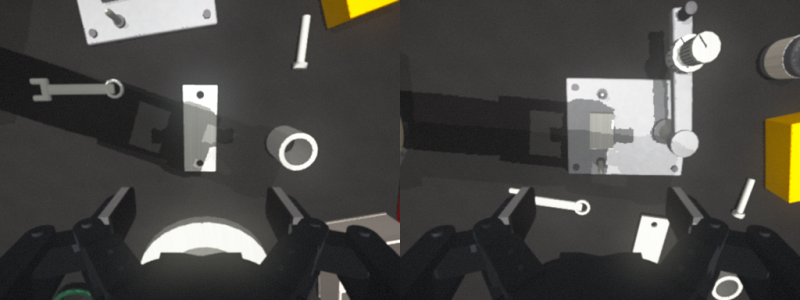

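Left picture: pad upright, with holes at about (256,122) and (256,208) in full-resolution pixels. Right picture: gauge pins at about (258,120) and (258,213), with the arm and knob to the right. I'll measure the holes and view the pins enlarged.

```bash
python3 - <<'E'
from h import *
st,c=load("w1");g=c["img"].min(2)
P=cloud(c,st);
H=[]
for (x,y) in((256,121),(256,208)):
    s=g[y-9:y+10,x-9:x+10].astype(float);m=(s<(s.min()+np.percentile(s,70))/2).astype(np.uint8)
    n,l,S,C=cv2.connectedComponentsWithStats(m);i=min(range(1,n),key=lambda i:abs(S[i,4]-40)+np.hypot(*(C[i]-9))*5)
    q=C[i]+[x-9,y-9];H.append(ray(q,.016,c,st));print(q,S[i],H[-1])
d=H[0]-H[1];print("pad",(H[0]+H[1])/2,np.hypot(*d[:2]),np.degrees(np.arctan2(d[1],d[0]))-90)
st,c=load("w2")
a=cv2.resize(c["img"][95:235,205:395],None,fx=4,fy=4,interpolation=2);cv2.imwrite("pics/c2.png",a)
P=cloud(c,st);Q=P[60:240,180:480].reshape(-1,3)
s=Q[(Q[:,2]>.160)&(Q[:,2]<.175)];print("knob top",len(s),s.mean(0),(s.min(0)+s.max(0))/2)
E
```

```text
[255.91044776 120.91044776] [ 5  5  9  9 67] [ 0.57448211 -0.20632191  0.016     ]
[255.54901961 208.29411765] [ 5  6  8  8 51] [ 0.55369946 -0.3236043   0.016     ]
pad [ 0.56409078 -0.2649631   0.016     ] 0.11910951906620039 -10.048607266627883
knob top 648 [0.57037684 0.08488815 0.16555517] [0.57123699 0.08403252 0.16390082]
```

View pics/c2.png

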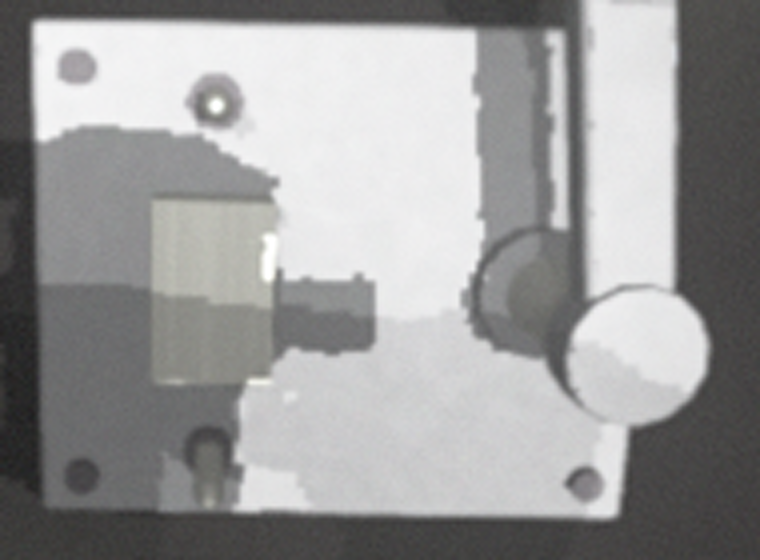

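Crop shows pin_a's tip at crop (216,103), pin_b's tip at about (209,500), the rest block over (150..272, 198..382) and the post top at (640,355).

```bash
python3 - <<'E'
from h import *
st,c=load("w2")
f=lambda u,v,z:ray((205+(u+.5)/4-.5,95+(v+.5)/4-.5),z,c,st)
A=f(216,103,.0635);B=f(209,502,.0635);d=A-B;print(A,B,(A+B)/2,np.hypot(*d[:2]),np.degrees(np.arctan2(d[1],d[0]))-90)
print("rest",(f(150,198,.034)+f(272,382,.034))/2,f(150,198,.034)-f(272,382,.034));print("post",f(640,355,.110))
# grasp the pad
a=np.deg2rad(-10.05);R=Rd(a);p=np.array([.5641,-.2650])
r.move_pose([*p,.12],R)
r.move_l([*p,.030],.1)
hit=r.move_l([*p,.004],.04,guard=6);print("hit",hit,r.observe()["tcp_pos"])
r.clamp(60);s=r.observe();print(s["finger_gap"],s["force"],s["t"],s["tcp_pos"])
r.move_l([*p,.008],.03);r.move_l([*p,.15],.1)
st,c=look("w3");print(st["finger_gap"],st["force"],st["ft_torque"],st["t"],st["tcp_pos"])
E
```

```text
[0.47335402 0.04480903 0.0635    ] [ 0.47018661 -0.07539154  0.0635    ] [ 0.47177031 -0.01529125  0.0635    ] 0.12024228794239668 -1.509458498232874
rest [ 0.4718966 -0.0149202  0.034    ] [-3.85973668e-02  6.03025474e-02 -5.55111512e-17]
post [ 0.58188211 -0.01775754  0.11      ]
hit False [ 0.56422342 -0.26508669  0.00417067]
0.0541212240016192 [-1.14495572 -0.03902897  5.61816422] 7.6167 [ 0.56446973 -0.2652217   0.00486787]
0.05415027090642 [ 0.1325911  -0.46493719 -2.80748308] [ 0.02412937 -0.01646439  0.00050561] 9.4667 [ 0.5637759  -0.26481392  0.14902942]
```

View pics/w3.png

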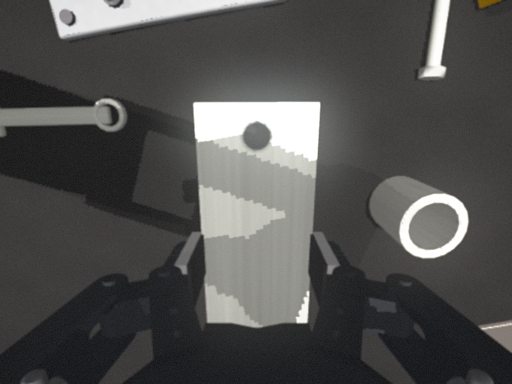

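The pad is held in the middle of the jaws. The near hole is visible at (257,135) and the front edge runs (194..320, 102). Next I'll check the hole offset and the level.

```bash
python3 - <<'E'
from h import *
st,c=load("w3");g=c["img"].min(2)
R=st["eef_rot"];t=st["tcp_pos"]
P=(cloud(c,st)-t)@R   # tool coords
m=np.zeros(g.shape,bool);m[110:300,208:305]=1;m[118:155,238:278]=0
Q=P[m];Q=Q[np.isfinite(Q).all(1)];A=np.c_[Q[:,:2],np.ones(len(Q))];k,*_=np.linalg.lstsq(A,Q[:,2],rcond=None);print("plane tool z=",k, np.std(A@k-Q[:,2]))
s=(g[115:157,236:279]<90).astype(np.uint8);n,l,S,C=cv2.connectedComponentsWithStats(s);i=1+S[1:,4].argmax()
q=C[i]+[236,115];print(q,S[i])
h=(ray(q,t[2]+.0111,c,st)-t)@R;print("hole in tool",h)
for q in((194,102),(320,102)):print("corner",(ray(q,t[2]+.0111,c,st)-t)@R)
s=r.observe();print(s["force"],s["finger_gap"],s["t"])
E
```

```text
plane tool z= [ 0.0012173   0.00028327 -0.01031883] 0.000586687033055798Traceback (most recent call last):
  File "<stdin>", line 7, in <module>
ValueError: attempt to get argmax of an empty sequence
```

```bash
python3 - <<'E'
from h import *
st,c=load("w3");g=c["img"].min(2)
R=st["eef_rot"];t=st["tcp_pos"]
w=g[115:157,236:279];th,s=cv2.threshold(w,0,1,cv2.THRESH_OTSU);
print(w[20],w[:,21])
for th in(100,115,130):
    s=(w<th).astype(np.uint8);n,l,S,C=cv2.connectedComponentsWithStats(s)
    if n<2: continue
    i=min(range(1,n),key=lambda i:np.hypot(*(C[i]-21)))
    q=C[i]+[236,115];h=(ray(q,t[2]+.0108,c,st)-t)@R;print(th,q,S[i],"tool",h)
for q in((194,102),(320,102)):print("corner",(ray(q,t[2]+.0108,c,st)-t)@R)
s=r.observe();print(s["force"],s["finger_gap"],s["t"])
E
```

```text
[248 244 229 215 199 179 163 132 107 110 110 110 111 106 116 111 112 115
 115 111 110 112 114 113 112 114 112 111 110 114 114 114 110 125 157 189
 241 255 255 255 255 255 255] [255 255 255 255 255 249 190 146 121 116 115 116 115 117 118 117 117 114
 111 114 112 114 113 111 110 109 111 106 111 105 105  99 103 106 126 157
 177 191 202 203 203 204]
100 [252. 144.] [16 29  1  1  1] tool [ 0.05643549 -0.00209152 -0.01076645]
115 [256.51404494 138.80337079] [  8  12  25  22 356] tool [ 5.87920253e-02 -1.61804871e-05 -1.07683908e-02]
130 [256.36685289 136.06145251] [  8   8  26  27 537] tool [ 6.00271878e-02 -8.22751697e-05 -1.07676247e-02]
corner [ 0.07496361 -0.02769683 -0.01071687]
corner [ 0.07492171  0.02810099 -0.01080323]
[-0.10868618  0.16167145 -3.52506874] 0.05387847053382274 9.5167
```

Pad is level and centred in the tool to about 0.1 mm. Pins and post–rest line both give a gauge yaw of −1.5°. Now I'll hover with the pad just above the pins and take a look.

```bash
python3 - <<'E'
from h import *
R=Rd(np.deg2rad(-1.5));p=[.4718,-.0152]
r.move_l([*p,.15],.2,orientation=R)
r.move_l([*p,.095],.08);r.wait(.2)
st,c=look("w4");t=st["tcp_pos"];print(t,st["t"],st["force"],st["finger_gap"])
e=np.array(p)-t[:2];print("err",e)
cv2.imwrite("pics/c4.png",cv2.resize(c["img"][60:210,180:340],None,fx=4,fy=4,interpolation=2))
E
```

```text
[ 0.47214443 -0.01522067  0.09560476] 12.0333 [-0.20233183  0.26658171 -3.45314068] 0.05413671652219156
err [-3.44431680e-04  2.06723919e-05]
```

View pics/c4.png

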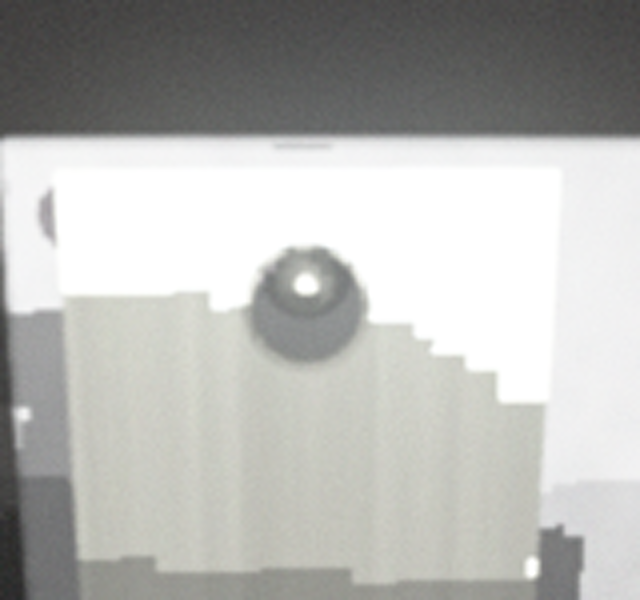

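The pin_a tip is visible through the hole at crop (307,284), with the hole centre at (308,303). I'll compare the two, then lower the pad.

```bash
python3 - <<'E'
from h import *
st,c=load("w4");R=st["eef_rot"];t=st["tcp_pos"]
f=lambda u,v,z:(ray((180+(u+.5)/4-.5,60+(v+.5)/4-.5),z,c,st)-t)@R
pin=f(307,284,.064);hole=f(308,303.5,t[2]+.0108);print("pin",pin,"hole",hole)
d=pin[:2]-hole[:2]; dw=R[:, :2]@d; print("corr world",dw)
if np.hypot(*d)<.003:
    R0=Rd(np.deg2rad(-1.5));p=t[:2]+dw[:2]+(np.array([.4718,-.0152])-t[:2]) # command offset
    print("cmd",p)
    for z in(.066,.058,.050,.0425):
        hit=r.move_l([*p,z],.04,guard=8);s=r.observe();print(z,hit,s["tcp_pos"],s["force"],s["ft_torque"])
        if hit:break
E
```

```text
pin [ 5.98173469e-02 -9.18667575e-05  3.15997410e-02] hole [ 6.02731781e-02  7.47542041e-05 -1.08048938e-02]
corr world [-1.78477733e-04 -4.51320543e-04 -1.55196570e-07]
cmd [ 0.47162152 -0.01565132]
0.066 False [ 0.47181793 -0.01567005  0.06625266] [-0.09668769 -0.16898266 -4.61165063] [ 0.02492178 -0.0521713   0.03655304]
0.058 False [ 0.47134151 -0.01564438  0.05759002] [ 0.24440651 -0.26418949 -4.29752937] [ 0.00406403  0.03291153 -0.00759094]
0.05 False [ 0.47135075 -0.01561367  0.04959738] [-0.56460951  1.49196676 -3.27003716] [-0.01693677  0.00140694 -0.03600254]
0.0425 False [ 0.47133845 -0.0156334   0.04207938] [ 0.0917869  -0.54520186 -4.27174031] [ 0.03284839 -0.03792773 -0.0682633 ]
```

```bash
python3 - <<'E'
from h import *
p=[.47162,-.01565]
hit=r.move_l([*p,.036],.015,guard=6);s=r.observe();print(hit,s["tcp_pos"],s["force"],s["ft_torque"])
r.release();s=r.observe();print(s["finger_gap"],s["force"],s["t"])
r.move_l([*p,.10],.1);r.move_l([.46,-.0156,.25],.25)
r.wait(.1);st,c=look("w5");print(st["t"])
P=cloud(c,st)
cv2.imwrite("pics/c5.png",cv2.resize(c["img"][0:260,190:450],None,fx=2.3,fy=2.3,interpolation=2))
E
```

```text
True [ 0.47191465 -0.0156742   0.03881484] [-0.70066195  0.42514858  5.54122837] [0.04817963 0.13376262 0.00085073]
0.08564028613843794 [ 0.13138164  0.62968389 -0.16935287] 14.7667
16.3917
```

View pics/c5.png

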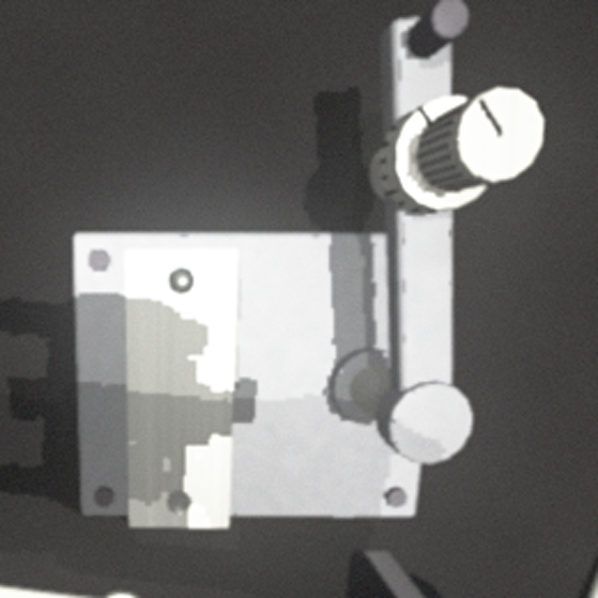

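Pad is home on both pins: the pin tips show in the holes at crop (181,280) and (180,500), and contact came at the predicted height. The knob and thimble marks are aligned, and the stud is at crop (450,17). I'll locate the stud, pinch it and swing.

```bash
python3 - <<'E'
from h import *
st,c=load("w5");P=cloud(c,st)
f=lambda u,v,z:ray((190+(u+.5)/2.3-.5,(v+.5)/2.3-.5),z,c,st)
p=P[115:220,250:290].reshape(-1,3);print("padz",np.nanmedian(p[:,2]))
A=np.c_[p[:,:2],np.ones(len(p))];ok=np.isfinite(A).all(1);k=np.linalg.lstsq(A[ok],p[ok,2],rcond=None)[0];print("tilt",k[:2])
kn=f(500,134,.167);sd=f(450,17,.131);po=f(432,422,.110);print("knob",kn,"stud",sd,"post",po)
O=np.array([.4717,-.0154]);g=np.deg2rad(-1.5);post=O+.110*np.array([np.cos(g),np.sin(g)]);print("post pred",post)
for q in(kn,sd):
    d=q[:2]-post;print(np.hypot(*d),np.degrees(np.arctan2(d[1],d[0])))
E
```

```text
padz 0.04922502775936782
tilt [ 0.00178254 -0.00507508]
knob [0.5709726  0.09066278 0.167     ] stud [0.56690879 0.1351212  0.131     ] post [ 0.58162481 -0.01757968  0.11      ]
post pred [ 0.58166231 -0.01827946]
0.10946543484093074 95.60407719233892
0.15410850049191266 95.49360110500406
```

```bash
cat > swing.py <<'E'
from h import *
post=np.array([.58166,-.0180])
def at(deg,rad=.155):
    w=np.deg2rad(deg);return post+rad*np.array([np.cos(w),np.sin(w)]),Rd(w-np.pi/2)
z=.110
p,R=at(95.55);r.move_pose([*p,.19],R)
r.move_l([*p,z],.12,guard=8);s=r.observe();print("down",s["tcp_pos"],s["force"])
r.clamp(25);s=r.observe();print("gap",s["finger_gap"],s["force"],s["t"])
if s["finger_gap"]>.011:
    for d in np.linspace(95.55,174,9)[1:]:
        p,R=at(d);hit=r.move_l([*p,z],.13,orientation=R,guard=25);s=r.observe();print(round(d,1),hit,s["force"].round(1))
        if hit:break
    else:
        for d in np.arange(175.5,183,1.5):
            p,R=at(d);hit=r.move_l([*p,z],.04,orientation=R,guard=8);s=r.observe();print(d,hit,s["force"].round(1),s["tcp_pos"])
            if hit:break
print(s["t"],s["joint_positions"])
E
python3 swing.py
```

```text
down [0.56720821 0.13614971 0.11118072] [-0.05166805 -0.93289204  0.11495327]
gap 0.012750136874909494 [-0.17530878 -0.60299743  1.27729684] 18.7083
105.4 False [-3.4 -0.7  2.1]
115.2 False [-3.6  0.1  5. ]
125.0 False [-4.9  1.   3.7]
134.8 False [-6.1  0.9  4.9]
144.6 False [-7.7  1.6  6.6]
154.4 False [-8.8  1.2  7.7]
164.2 False [-11.3   0.    8.6]
174.0 False [-12.1  -1.5   9.5]
175.5 False [-12.6   0.6   9. ] [ 0.42646856 -0.00590919  0.11011262]
177.0 False [-12.5   1.6  10. ] [ 0.42619589 -0.00981751  0.11010379]
178.5 False [-11.9   1.    9.5] [ 0.42599022 -0.01388343  0.11008431]
180.0 False [-10.7  17.5   9.4] [ 0.42607244 -0.01488094  0.11008989]
181.5 False [-10.2  36.6  10.4] [ 0.42632003 -0.01509455  0.11005528]
22.7583 [-0.13187776 -0.15258439  1.84326731  0.01506735  1.45684421 -1.72890811]
```

```bash
python3 - <<'E'
from h import *
r.release();s=r.observe();print(s["tcp_pos"],s["force"])
t=s["tcp_pos"];r.move_l([t[0],t[1],.2],.2)
# view: tool jaw along x again, camera offset +71mm in tool x
r.move_pose([.4717,-.085,.30],Rd(np.deg2rad(-1.5)));r.wait(.1)
st,c=look("w6");print(st["t"])
cv2.imwrite("pics/c6.png",cv2.resize(c["img"][20:280,120:400],None,fx=2.3,fy=2.3,interpolation=2))
E
```

```text
[ 0.42675595 -0.02219413  0.11004344] [0.48546601 0.82126453 0.16812828]
25.5083
```

View pics/c6.png

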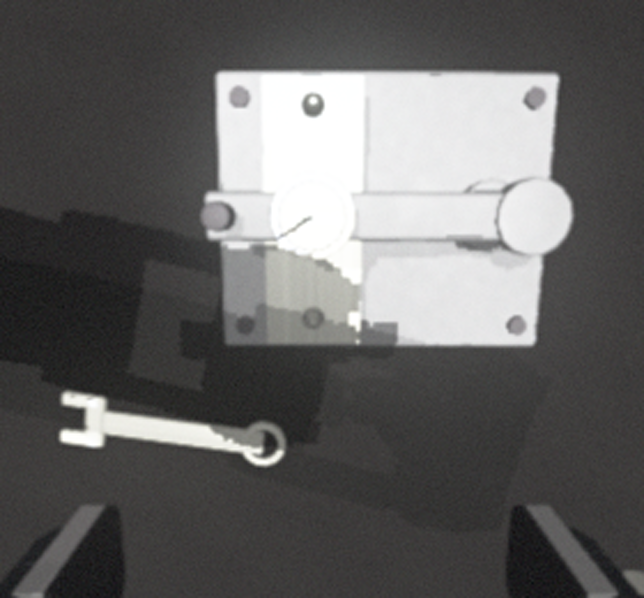

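```bash
python3 - <<'E'
from h import *
st,c=load("w6")
f=lambda u,v,z:ray((120+(u+.5)/2.3-.5,20+(v+.5)/2.3-.5),z,c,st)
kn=f(313,214,.167);sd=f(217,216,.131);po=f(535,217,.110);print(kn,sd,po)
d=sd-po;print("arm",np.degrees(np.arctan2(d[1],d[0])),np.hypot(*d[:2]))
d=kn[:2]-np.array([.4717,-.0154]);print(d)
k=[.4716,-.0154]
r.move_pose([*k,.25],Rd(2.68));print(r.observe()["joint_positions"])
r.move_l([*k,.137],.1,guard=8);s=r.observe();print(s["tcp_pos"],s["force"],s["ft_torque"])
r.clamp(35);r.wait(.2);s=r.observe();print(s["finger_gap"],s["force"],s["ft_torque"],s["t"],s["joint_positions"])
E
```

```text
[ 0.4724166  -0.01483638  0.167     ] [ 0.42806607 -0.01459322  0.131     ] [ 0.58147335 -0.01890117  0.11      ]
arm 178.39145522997686 0.15346775581407773
[0.0007166  0.00056362]
[-1.11022363e-01 -1.03256132e-01  1.51635030e+00 -1.14922591e-05
  1.72834341e+00 -2.79044455e+00]
[ 0.47200982 -0.0154364   0.1377587 ] [ 0.45884418 -0.54430886 -0.16094718] [-0.00538363  0.01777105  0.03940916]
0.02713095050432695 [ 2.35141303 -0.97202005  3.07694174] [-0.178933   -0.20852481  0.02478149] 29.7917 [-1.11018876e-01 -4.80520387e-02  1.68993760e+00 -1.72076371e-04
  1.49874546e+00 -2.79093333e+00]
```

```bash
cat > turn.py <<'E'
from h import *
def step(d):
    q=list(r.observe()["joint_positions"]); 
    global tgt
    tgt[5]+=d; r.move_j(tgt)
    T=[]
    for _ in range(6): r.wait(.02);s=r.observe();T.append([s["ft_torque"][2],s["effort"][5],*s["force"]])
    m=np.mean(T,0);print("j6 %.2f"%s["joint_positions"][5],"tz %.3f"%m[0],"e %.3f"%m[1],m[2:].round(1),"t %.1f"%s["t"]);return m
tgt=list(r.observe()["joint_positions"])
E
python3 - <<'E'
from turn import *
for _ in range(6): step(.25)
st,c=look("w7")
cv2.imwrite("pics/c7.png",c["img"][80:384,100:420])
E
```

```text
j6 -2.54 tz -0.067 e 0.010 [ 1.7 -1.3  1. ] t 30.2
j6 -2.29 tz -0.072 e 0.011 [ 2.6 -1.7  0.1] t 30.7
j6 -2.05 tz -0.047 e 0.011 [ 3.9 -2.3  0.5] t 31.1
j6 -1.80 tz -0.108 e -0.039 [ 3.9 -3.5  0. ] t 31.6
j6 -1.55 tz -0.092 e -0.054 [ 4.  -3.7  0.1] t 32.0
j6 -1.30 tz -0.115 e -0.055 [ 3.8 -3.2 -0.1] t 32.5
```

View pics/c7.png

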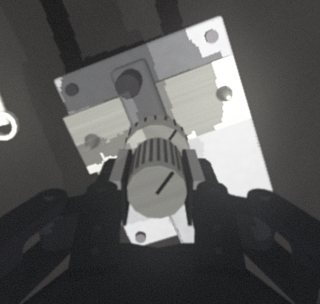

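Wrist view while turning shows the knob's line at crop (165,183) and the thimble's long mark at (172,133). Both are fixed in the camera until the ratchet slips, which gives a clean slip indicator. I've turned 1.5 rad so far. Another 1.6 rad cannot exceed half a turn of slip.

```bash
python3 - <<'E'
from turn import *
ref=load("w7")[1]["img"];crops=[ref]
for _ in range(8):
    m=step(.2);c=r.capture("wrist");crops.append(c["img"])
cv2.imwrite("pics/c8.png",np.vstack([np.hstack([cv2.resize(i[180:300,200:310],None,fx=2.2,fy=2.2,interpolation=2) for i in crops[k:k+3]]) for k in(0,3,6)])[:, :])
i=cv2.imread("pics/c8.png");print(i.shape);cv2.imwrite("pics/c8.png",cv2.resize(i,None,fx=.75,fy=.75,interpolation=3))
E
```

```text
j6 -1.10 tz -0.042 e 0.029 [ 3.5 -3.   0.3] t 32.9
j6 -0.90 tz -0.053 e 0.025 [ 2.9 -3.5  0.7] t 33.4
j6 -0.70 tz -0.055 e 0.025 [ 2.4 -4.   0.7] t 33.9
j6 -0.50 tz -0.061 e 0.025 [ 1.7 -3.5  1.5] t 34.3
j6 -0.30 tz 0.003 e 0.058 [ 0.6 -3.9  1.6] t 34.8
j6 -0.10 tz -0.004 e 0.067 [-0.4 -3.5  2.5] t 35.2
j6 0.10 tz -0.017 e 0.067 [-2.2 -3.8  3.1] t 35.7
j6 0.30 tz -0.027 e 0.068 [-3.2 -3.6  4.2] t 36.1
(792, 726, 3)
```

View pics/c8.png

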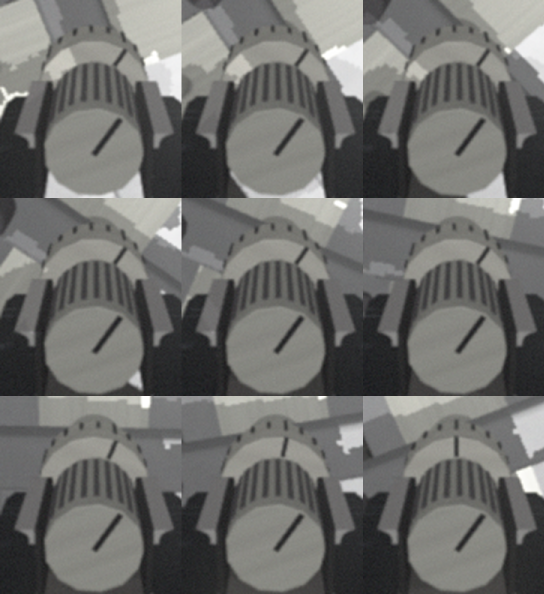

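The thimble mark stays aligned with the knob mark through frame 5 (j6 = −0.30). It then drifts by equal amounts in frames 6–8, so slipping began at j6 ≈ −0.3 and is now about 0.6 rad. I'll turn another 0.97 rad, release, retreat and check.

```bash
python3 - <<'E'
from turn import *
step(.5);step(.47)
c1=r.capture("wrist")["img"]
r.release();s=r.observe();p=s["tcp_pos"];print(s["force"],p)
r.move_l([p[0],p[1],.19],.15);r.move_l([p[0]-.02,p[1],.27],.25);r.wait(.1)
r.move_pose([.4,-.17,.27],Rd(np.deg2rad(-1.5)));r.wait(.3)
st,c=look("w9");a=r.capture("side")["img"];t=r.capture("top")["img"];np.save("top9.npy",t);print(st["t"])
f=lambda i,w,h:cv2.resize(i,(w,h),interpolation=cv2.INTER_CUBIC)
cv2.imwrite("pics/c9.png",np.vstack([np.hstack([f(c1[170:290,200:310],275,300),f(c["img"][0:240,180:460],350,300)]),np.hstack([f(a[150:290,170:310],300,300),f(t[160:260,200:308],325,300)])]))
E
```

```text
j6 0.80 tz 0.004 e -0.005 [-4.6 -2.5  4.5] t 36.8
j6 1.27 tz -0.050 e -0.033 [-4.7 -2.   4.5] t 37.5
[-0.43983992 -0.21117488 -0.55883734] [ 0.47186753 -0.01576109  0.1372688 ]
41.025
```

View pics/c9.png

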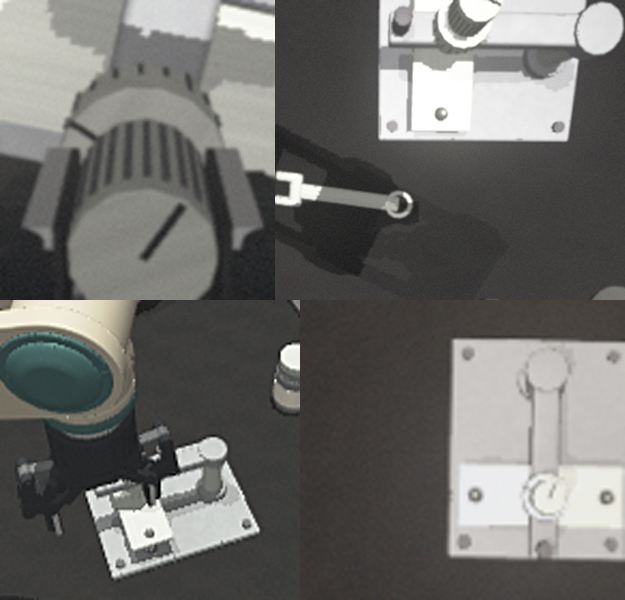

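The pad is clamped and the arm is at its stop. The thimble mark at (80,128) lies about a quarter turn behind the knob mark. Handing in.

```bash
python3 - <<'E'
from h import *
a=np.load("top9.npy").astype(int);b=np.load("top0.npz")["img"].astype(int)
d=np.abs(a-b).max(2)
for n,(x,y) in dict(filter=(103,175),jar=(238,118),wrench=(329,262),driver=(165,258),sleeve=(383,140),bolt=(325,130)).items():print(n,(d[y-15:y+15,x-15:x+15]>60).mean().round(3))
r.close_job()
E
```

```text
filter 0.0
jar 0.0
wrench 0.172
driver 0.0
sleeve 0.0
bolt 0.0
the job is handed in; nothing more can be done
```

The pad is on the gauge and clamped, the micrometer arm is at its stop, and the job is handed in. The robot clock was at about 41 s of the 72 s allowed.

- **Pad:** I gripped it level and centred, lowered it over both pins and let go once it touched. Contact came within about 0.5 mm of the predicted height. The depth picture put its top at 49 mm (50 mm expected), with almost no tilt.
- **Arm:** I swung it by the stud until it met the stop. It afterwards measured 178.4° in world axes, against about 178.5° expected for the stop. The guard did not stop that last push, and the force reached about 37 N at the fingers before I let go.
- **Ratchet:** I turned the knob clockwise by about 4 rad in total. The marks on thimble and knob stayed aligned at first, then separated. From where slipping began I put it at about 1.57 rad, a quarter turn, and the last wrist picture agreed. The wrist torque readings were too noisy to confirm the slip, so this rests on the pictures.
- **Rest of the tray:** The before-and-after top view shows no change at the air filter, jar, screwdriver, sleeve or bolt. The patch around the wrench changed (17% of its pixels). The robot was parked nearby at (0.40, −0.17), so its arm or shadow is the likely cause. I never touched the wrench, but did not check this further.

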